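Stack a trainer port on the centring stand

TASK

Put together a port for the keyhole-surgery trainer: seat the blue collar, flange down, fully home over the steel spigot of the round stand, then seat the white cap with the tan top, also flange down, over the same spigot so that it rests flush on the collar. Let go of both and leave the green collar where it is, it belongs to another trainer.

Things in the scene. Friction and masses are not known exactly. Their poses are not given: they have to be found in the camera images.
- stand: Fixed stand, its place varies: aluminium disc 120 mm across, 16 mm high; on it a dark seat 86 mm across, its flat top 22 mm above the table. From the seat rises a steel spigot 26 mm across, 75 mm tall: straight for 52 mm, then tapering to a 6 mm tip, 97 mm above the table. Origin on the spigot's axis at table height; z up.
- collar: Blue collar to use, loose plastic, about 0.12 kg: round, 42 mm high: a flange 80 mm across and 7 mm thick at the bottom, and above it a neck 44 mm across to grip; a 32 mm bore goes right through. Starts on the table flange down. Origin at the centre of the flange's underside; z up along the neck. Seated, its origin is 22 mm above the table.
- cap: White cap, tan disc on its closed top, loose plastic, about 0.13 kg. Round, 46 mm high: flange 80 mm across and 7 mm thick at the bottom, above it a neck 44 mm across to grip; from below a bore 32 mm wide, 40 mm deep. Starts on the table flange down. Origin at the centre of the flange's underside; z up. Seated on the collar, its origin is 64 mm above the table.
- spare_collar: A collar of the same shape in green plastic, loose, that must stay where it is: round, 42 mm high: a flange 80 mm across and 7 mm thick at the bottom, and above it a neck 44 mm across. Origin at the centre of the flange's underside; z up. It, the blue collar and the cap swap places from start to start.
There are look-alikes about, which are no part of the job. Several things look just like the collar: the one meant starts farthest to the robot's left.

How it is judged:
By the outcome, as a careful person would: the job done as asked, in the order asked, and still so for the second after the job is handed in, with the robot touching nothing.
It also fails if it takes over 48 s, if anything falls off the work surface, if the arm or the gripper's body presses on something with over 40 N, if the wrist force passes 120 N, or if a joint passes its speed limit or range.

ROBOT

A 6-joint arm with a two-finger parallel gripper is mounted at the origin on the work surface. World frame = base frame: x ahead of the robot, y to its left, z up, the work surface at z = 0. Lengths are in m, angles in degrees, forces in N, time in s.
With the tool pointing down it reaches from about 0.25 to 0.725 m from the base axis. Payload 4 kg.
Tool frame: the origin (TCP) lies between the finger pads; the fingertips stand 8 mm ahead of it and the grasp point (between the pads) lies 11 mm behind it; z points along the fingers, y is the direction in which the jaws open and shut (so a half turn about z gives the same grasp; the last joint's range is limited). The gripper opens to 85 mm and grips with 20 to 120 N. Pads are 22 mm wide; open, the fingers measure 114 mm over their backs; the gripper's body (76 mm by 85 mm) begins 54 mm behind the grasp point. The pads swing forward as they close: fully open they stand 13 mm farther back than shut.
Start: joints at [-64.458, 13.785, 0.286, 76.501, 0, 90], TCP at [0.216, -0.451, 0.21] pointing down, gripper open.
Joint ranges: [-155.79, 155.79], [-60.16, 107.12], [-62.33, 73.08], [-114, 123.19], [-81.49, 82.49], [-180, 180]. Speed limits (degrees/s): [159.86, 159.86, 180, 180, 180, 180].

INTERFACE

Orientations are given as [roll, pitch, yaw] about the fixed x, y, z axes, in that order (R = Rz(yaw) Ry(pitch) Rx(roll)).
In Python, from station import robot gives the robot as it stands. The module is installed in compiled form; this text tells all that it offers.
- The arm moves only by the shell command python3 -m handwheel 'ROWS' [FORCE]. ROWS is JSON, one flat list of numbers, 5 for each row, row after row: the shift along the tool's x, y, z in m, then the turn about the tool's z in degrees, then the closure, from -1 (fully open) to 1 (shut), so that 0 is half open. A call has 1 to 8 rows; each row shifts and turns the commanded pose from where the row before left it, along the tool's axes as they then stand; what a row does not reach is not made up. A row lasts 1/8 s, in which the tool goes at most 62.5 mm and 10.7 degrees, less where a joint would pass 70% of its speed; a pose out of reach is approached as far as the arm can. A call is refused whole if a number of a shift passes 0.0625 or a number of a turn 10.7, either way. A call with a gripper value outside its range is refused whole. The fingers move at their own pace and stop on an object; FORCE is the grip in N (left out, the last holds). Time passes only in rows, so rows that do not move let the fingers close. It gives the time, the measured TCP pose, the force and the opening at its end, in the units of the state.
- robot.sense(): the state, without advancing time (a new reading comes with each control period).
- robot.get_image(name): name is "scene" or "top" or "wrist"; returns the picture (480x640x3 uint8, blue, green, red); there is no depth.
- robot.calibration(name): a dict with "vfov" (degrees; the focal length in pixels is half the picture's height over the tangent of half this angle, whatever the lens; pixels are square), "cx", "cy" (the principal point, pixels), "position" and "orientation" of the camera in the world. Camera axes: x right, y up, looking along -z (the intrinsics and any distortion apply to the point x, -y, -z); pixel columns grow to the right and rows downward; lengths in m; the calibration is good to about 2 mm. The wrist camera is an equidistant fisheye: a pixel r from the principal point sees the ray r / f radians off the axis. A picture is of the moment at which its call begins: read the wrist's pose just before it. calibration takes no time and is no camera call; for the wrist camera it gives the pose at the moment of the call.
- robot.sign_off(): hands the job in, once; it reports no verdict.
Trained networks look in the newest picture that a camera, given by its name, has taken for a name from the list of things; names that differ only in an ending like _2 or _b are one class to them, and where a whole thing is asked for, a point or a joint stands for the part that bears it (a point fixed in the world has none). Each returns a list of dicts, best first, with "confidence" (0 to 1); they miss things now and then, are a little off and sometimes report something else, mostly with a low value. They report only what shows in the picture. A call takes as long as a camera call. They do not tell look-alikes from the thing itself.
- robot.find_in(camera, query): "rect" ([centre column, centre row, width, height] in pixels, round what is visible of it).
- robot.pinpoint(camera, query): "xy" ([column, row] in pixels: a listed point, or the origin of a listed thing).
The state is a dict: "t": time; "joint_pos": joint angles; "joint_vel": joint speeds; "joint_efforts": joint torques, N m; "tcp_pos": TCP position; "ee_rot": TCP orientation; "contact_force": force on the tool from outside, world axes, zero at the start; "moment": the same for the moment, N m; "opening": finger opening in m.
Only numpy, scipy, OpenCV 4.12 (cv2) and the standard library are available. Lean on these libraries where they do the work, as an engineer would, in place of code of your own. Each camera call takes 0.05 s, during which the arm holds its last target.

## Working session

There is one attempt and no reset: what is moved stays moved. The work goes in short steps, Python scripts to look and compute and a shell command to move; the robot and the scene stay as the last step left them, time stands still between calls to the robot, and variables do not carry over. Pictures are saved under pics/ and viewed, and the job is handed in when it is done.

```bash
mkdir -p pics
python3 - <<'E'
from station import robot
import cv2
print(robot.sense())
for n in ("scene","top"):
    im=robot.get_image(n); cv2.imwrite(f"pics/{n}0.png",im)
    print(n,robot.calibration(n))
    for q in ("stand","collar","cap","spare_collar"):
        for f in (robot.find_in,robot.pinpoint):
            print(q,[{k:(round(v,2) if k=='confidence' else [round(float(a)) for a in v]) for k,v in d.items()if k in('confidence','rect','xy')} for d in f(n,q)][:4])
E
```

```text
{'t': 0.0, 'joint_pos': array([-6.44600148e+01,  1.38334339e+01,  2.13141005e-01,  7.65001769e+01,
        1.41207976e-03,  9.00008537e+01]), 'joint_vel': array([ 0.03657485,  0.03028071, -0.05457273,  0.00907349,  0.07298156,
        0.01489451]), 'joint_efforts': array([-2.54673350e-04, -3.72319829e+01,  2.52406186e+01,  1.70073321e-02,
       -6.52045969e-05, -7.53587955e-06]), 'tcp_pos': array([ 0.21528835, -0.4505334 ,  0.2092984 ]), 'ee_rot': array([-1.79879530e+02, -1.41028173e-03,  2.55391285e+01]), 'contact_force': array([-0.04699076, -0.12084829,  0.26131405]), 'moment': array([-0.01486692, -0.03765874,  0.01614631]), 'opening': 0.0853282016547433}
scene {'vfov': 45.01337406476877, 'cx': 319.3362088462328, 'cy': 234.08057072324448, 'position': array([1.26794005, 0.22598985, 0.76167503]), 'orientation': array([ 46.56924535,   0.15081989, 106.83654444])}
stand [{'rect': [301, 228, 62, 62], 'confidence': 0.91}]
stand [{'xy': [302, 236], 'confidence': 0.91}]
collar [{'rect': [357, 334, 47, 48], 'confidence': 0.93}, {'rect': [455, 214, 43, 39], 'confidence': 0.8}, {'rect': [391,
[... 577 characters left out ...]
])}
stand [{'rect': [348, 258, 62, 63], 'confidence': 0.67}]
stand [{'xy': [350, 256], 'confidence': 0.71}]
collar [{'rect': [197, 328, 44, 44], 'confidence': 0.98}, {'rect': [215, 219, 48, 42], 'confidence': 0.74}, {'rect': [264, 156, 40, 37], 'confidence': 0.67}, {'rect': [271, 340, 44, 43], 'confidence': 0.6}]
collar [{'xy': [268, 342], 'confidence': 0.85}, {'xy': [196, 328], 'confidence': 0.65}, {'xy': [263, 157], 'confidence': 0.56}]
cap [{'rect': [466, 247, 45, 40], 'confidence': 0.98}]
cap [{'xy': [467, 246], 'confidence': 0.77}]
spare_collar [{'rect': [217, 217, 47, 43], 'confidence': 0.84}]
spare_collar [{'xy': [212, 216], 'confidence': 0.97}, {'xy': [349, 256], 'confidence': 0.73}]
```

View pics/scene0.png

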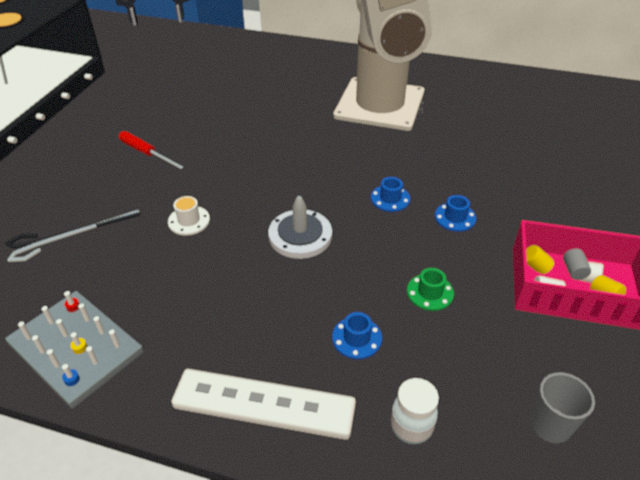

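View pics/top0.png

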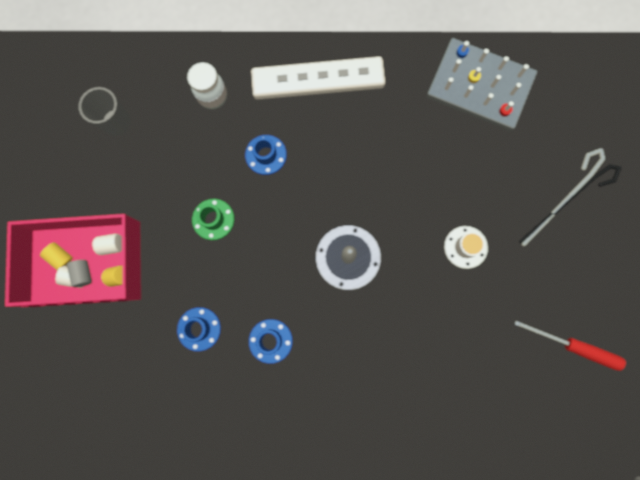

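The two pictures agree. The top view looks down with the robot's left (+y) on the image's left. In it I see:

- **Blue collars:** (198,329), (270,341) and (266,155).
- **Green collar:** (213,219).
- **Stand:** (348,258), with the spigot tip at about (349,253).
- **Cap:** (466,247).

Next I'll measure these positions and confirm the leftmost blue collar in a crop.

```bash
cat > h.py <<'E'
import numpy as np,cv2
from scipy.spatial.transform import Rotation as R
from scipy.optimize import least_squares
def ray(c,uv,fish=False):
    f=240/np.tan(np.radians(c['vfov'])/2)
    d=(np.atleast_2d(uv)-[c['cx'],c['cy']])
    if fish:
        r=np.linalg.norm(d,axis=1,keepdims=True); th=r/f
        v=np.hstack([d/np.maximum(r,1e-9)*np.sin(th),np.cos(th)])
    else: v=np.hstack([d/f,np.ones((len(d),1))])
    v=v*[1,-1,-1]
    return R.from_euler('xyz',c['orientation'],degrees=True).apply(v)
def toz(c,uv,z,fish=False):
    v=ray(c,uv,fish); p=c['position']
    return p+v*((z-p[2])/v[:,2])[:,None]
def proj(c,P,fish=False):
    v=R.from_euler('xyz',c['orientation'],degrees=True).inv().apply(np.atleast_2d(P)-c['position'])*[1,-1,-1]
    f=240/np.tan(np.radians(c['vfov'])/2)
    if fish:
        r=np.linalg.norm(v[:,:2],axis=1);th=np.arctan2(r,v[:,2]);return v[:,:2]/r[:,None]*(f*th)[:,None]+[c['cx'],c['cy']]
    return v[:,:2]/v[:,2:]*f+[c['cx'],c['cy']]
def circ(P,r=None):
    P=P[:,:2]
    if r: g=lambda q:np.hypot(*(P-q[:2]).T)-r; q=least_squares(g,P.mean(0),loss='soft_l1',f_scale=.001).x; return q,r
    g=lambda q:np.hypot(*(P-q[:2]).T)-q[2]; q=least_squares(g,[*P.mean(0),.04],loss='soft_l1',f_scale=.001).x; return q[:2],q[2]
def big(mask,uv,w=40):
    m=np.zeros_like(mask);u,v=map(int,uv);m[max(0,v-w):v+w,max(0,u-w):u+w]=mask[max(0,v-w):v+w,max(0,u-w):u+w]
    m=cv2.morphologyEx(m,cv2.MORPH_CLOSE,np.ones((3,3)))
    cs,_=cv2.findContours(m,cv2.RETR_EXTERNAL,cv2.CHAIN_APPROX_NONE)
    c=max(cs,key=cv2.contourArea)
    return cv2.convexHull(c)[:,0].astype(float)
E
python3 - <<'E'
from h import *
from station import robot
def masks(im):
    h=cv2.cvtColor(im,cv2.COLOR_BGR2HSV); H,S,V=cv2.split(h)
    return dict(blue=((H>95)&(H<130)&(S>110)&(V>60)).astype('u1')*255,green=((H>45)&(H<85)&(S>110)&(V>50)).astype('u1')*255,light=(V>130).astype('u1')*255)
pts=dict(top=[('blue',198,329),('blue',270,341),('blue',266,155),('green',213,219),('light',348,258),('light',466,247)],
 scene=[('blue',457,212),('blue',391,194),('blue',357,334),('green',431,288),('light',301,230),('light',188,218)])
for n in pts:
    im=cv2.imread(f'pics/{n}0.png');m=masks(im);c=robot.calibration(n)
    for k,u,v in pts[n]:
        hull=big(m[k],(u,v));z=.016 if k=='light' and u in(348,301) else .006
        q,r=circ(toz(c,hull,z)); print(n,k,u,v,q.round(4),round(r,4),'dist',np.hypot(*q).round(3))
a=cv2.imread('pics/top0.png')[280:380,150:330]; cv2.imwrite('pics/crop0.png',cv2.resize(a,None,fx=4,fy=4,interpolation=2))
# spigot tip
print(toz(robot.calibration('top'),[349,253],.097), toz(robot.calibration('scene'),[299,198],.097))
E
```

```text
top blue 198 329 [0.3776 0.2334] 0.0407 dist 0.444
top blue 270 341 [0.3578 0.0997] 0.0407 dist 0.371
top blue 266 155 [0.7146 0.1196] 0.0409 dist 0.725
top green 213 219 [0.585  0.2167] 0.0399 dist 0.624
top light 348 258 [ 0.5138 -0.0418] 0.0607 dist 0.516
top light 466 247 [ 0.537  -0.2636] 0.0412 dist 0.598
scene blue 457 212 [0.3665 0.234 ] 0.051 dist 0.435
scene blue 391 194 [0.3451 0.0951] 0.0501 dist 0.358
scene blue 357 334 [0.715  0.1188] 0.0416 dist 0.725
scene green 431 288 [0.5798 0.2157] 0.0463 dist 0.619
scene light 301 230 [ 0.5213 -0.0398] 0.0635 dist 0.523
scene light 188 218 [ 0.5263 -0.2726] 0.0528 dist 0.593
[[ 0.51031194 -0.04108039  0.097     ]] [[ 0.51708367 -0.0410268   0.097     ]]
```

View pics/crop0.png

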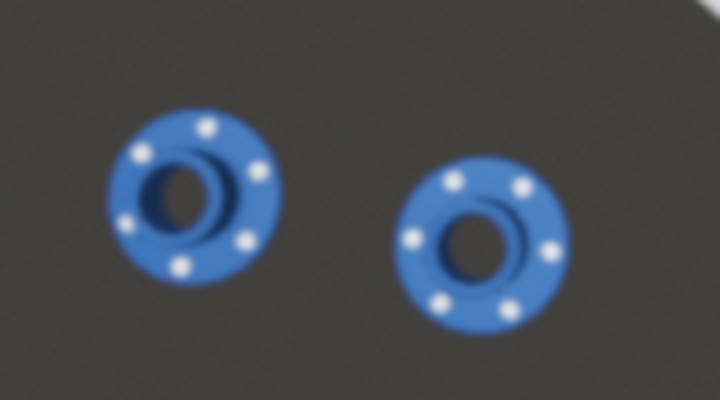

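In the crop the target is the left collar, at pixel (198,329), y=0.233. Its look-alike at (270,341) has y=0.100, and the third at (266,155) has y=0.120. So the collar at (0.378, 0.233) is the one farthest to the robot's left. I'll start the move with a single test row.

```bash
python3 -m handwheel '[0.036,-0.045,0,0,-1]' 40; python3 -c "
from station import robot
s=robot.sense();print(s['joint_pos'].round(2),s['tcp_pos'].round(4),s['ee_rot'].round(2))"
```

```text
t: 1.02
tcp_pos: [0.2289, -0.3969, 0.2096]
ee_rot: [179.9, -0.0, 25.3]
contact_force: [2.0, 0.6, 0.3]
opening: 0.0853
[-60.03   9.02  -5.8   75.13  -0.    94.65] [ 0.2289 -0.3969  0.2096] [179.95  -0.    25.32]
```

```bash
python3 -m handwheel '[0,0,0,-10,-1, 0,0,0,-10,-1, 0,0,0,-10,-1, 0,0,0,-10,-1, 0.0529,-0.0107,0,0,-1, 0.0529,-0.0107,0,0,-1, 0.0529,-0.0107,0,0,-1, 0.0529,-0.0107,0,0,-1]'; python3 -m handwheel '[0.0529,-0.0107,0,0,-1, 0.0529,-0.0107,0,0,-1, 0.0529,-0.0107,0,0,-1, 0.0529,-0.0107,0,0,-1, 0.0529,-0.0107,0,0,-1, 0.0529,-0.0107,0,0,-1,0,0,0,0,-1]'
python3 - <<'E'
from h import *
from station import robot
c=robot.calibration('wrist'); s=robot.sense(); print(s['joint_pos'].round(1),s['tcp_pos'].round(4),s['ee_rot'].round(2),c)
im=robot.get_image('wrist');cv2.imwrite('pics/w1.png',im)
for z in (0,.042): print(proj(c,[.3776,.2334,z],True))
E
```

```text
t: 2.02
tcp_pos: [0.2775, -0.1832, 0.2104]
ee_rot: [179.9, -0.0, 65.5]
contact_force: [1.7, -0.3, -0.3]
opening: 0.0853
t: 2.9
tcp_pos: [0.3508, 0.134, 0.2102]
ee_rot: [180.0, -0.0, 65.9]
contact_force: [-0.2, -0.7, 0.2]
opening: 0.0856
[ 20.9  -0.5 -16.1  74.3   0.  134.9] [0.3508 0.134  0.2102] [ 1.7999e+02 -5.0000e-02  6.5940e+01] {'vfov': 65.70646984690485, 'cx': 321.17294079508844, 'cy': 238.88893453050807, 'position': array([0.38319121, 0.2047556 , 0.37328552]), 'orientation': array([-1.76257481e+01, -2.32733480e-02, -2.40370282e+01])}
[[303.97439246 100.90935367]]
[[301.80793133  97.9367436 ]]
```

View pics/w1.png

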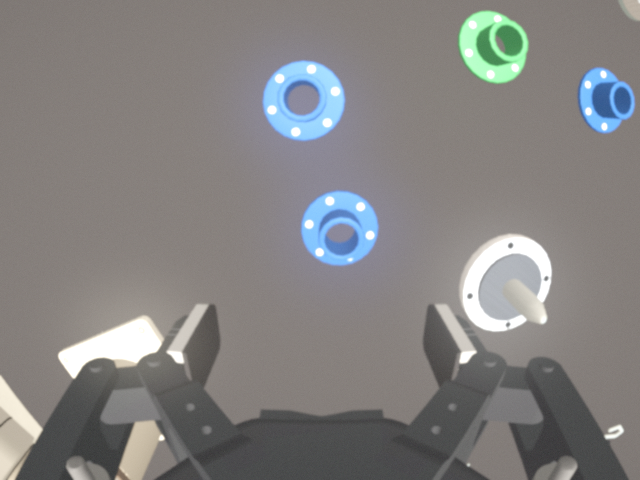

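The wrist view shows the target at (304,100), matching the projected (304,101). The look-alike is at (340,228), the stand at (506,283) and the green collar at (494,47). I'll refine the target and stand positions from this view.

Run:
```python
from h import *
from station import robot
im=cv2.imread('pics/w1.png');c=robot.calibration('wrist')
H,S,V=cv2.split(cv2.cvtColor(im,cv2.COLOR_BGR2HSV))
b=((H>95)&(H<130)&(S>110)&(V>60)).astype('u1')*255
print(circ(toz(c,big(b,(304,100),50),.006,True)))
l=(V>170).astype('u1')*255
l[:, :450]=0
print(circ(toz(c,big(l,(506,283),56),.016,True)))
s=robot.sense();y=np.radians(s['ee_rot'][2]);q,_=circ(toz(c,big(b,(304,100),50),.006,True))
d=q-s['tcp_pos'][:2];print('tool',d[0]*np.cos(y)+d[1]*np.sin(y),d[0]*np.sin(y)-d[1]*np.cos(y))
```

```text
(array([0.37574695, 0.23445377]), np.float64(0.024172527107299564))
(array([ 0.5098629 , -0.04024792]), np.float64(0.06323434635346326))
tool 0.10380362611466895 -0.018588181314934792
```

Run:
```python
from h import *
from station import robot
im=cv2.imread('pics/w1.png');c=robot.calibration('wrist')
H,S,V=cv2.split(cv2.cvtColor(im,cv2.COLOR_BGR2HSV)); print(im[100,270:284].tolist())
b=((H>95)&(H<130)&(S>90)&(V>60)).astype('u1')*255
hull=big(b,(304,100),48);print(hull.min(0),hull.max(0))
q,r=circ(toz(c,hull,.006,True));print(q,r)
s=robot.sense();y=np.radians(s['ee_rot'][2])
for q in (q,np.array([.3776,.2334])):
  d=q-s['tcp_pos'][:2];print('tool',d[0]*np.cos(y)+d[1]*np.sin(y),d[0]*np.sin(y)-d[1]*np.cos(y))
```

```text
[[255, 209, 149], [255, 211, 150], [255, 212, 153], [255, 214, 154], [255, 213, 153], [255, 213, 154], [255, 208, 149], [255, 197, 137], [255, 196, 134], [255, 203, 142], [255, 212, 152], [255, 215, 157], [255, 204, 147], [246, 179, 125]]
[263.  61.] [344. 140.]
[0.37673772 0.23198549] 0.03982339089389776
tool 0.10195865612322534 -0.016672435996439288
tool 0.10360235294530844 -0.016465989410837385
```

```bash
python3 -m handwheel '[0.0515,-0.0083,0,0,-1, 0.0515,-0.0083,0,0,-1, 0,0,0.05,0,-1, 0,0,0.05,0,-1, 0,0,0,0,-1,0,0,0,0,-1]'
python3 - <<'E'
from h import *
from station import robot
c=robot.calibration('wrist'); s=robot.sense(); print(s['joint_pos'].round(1),s['tcp_pos'].round(4),s['ee_rot'].round(2))
im=robot.get_image('wrist');cv2.imwrite('pics/w2.png',im)
H,S,V=cv2.split(cv2.cvtColor(im,cv2.COLOR_BGR2HSV))
b=((H>95)&(H<130)&(S>90)&(V>60)).astype('u1')*255
p=proj(c,[.377,.2325,.006],True)[0];hull=big(b,p,75);print(p,hull.min(0),hull.max(0))
q,r=circ(toz(c,hull,.006,True));print(q,r)
y=np.radians(s['ee_rot'][2])
d=q-s['tcp_pos'][:2];print('tool',d[0]*np.cos(y)+d[1]*np.sin(y),d[0]*np.sin(y)-d[1]*np.cos(y))
E
```

```text
t: 3.7
tcp_pos: [0.379, 0.2311, 0.1119]
ee_rot: [179.9, -0.1, 65.4]
contact_force: [0.3, -0.6, 0.1]
opening: 0.0853
[ 31.4  11.5 -18.   60.3  -0.  145.9] [0.379  0.2311 0.1119] [ 1.7993e+02 -9.0000e-02  6.5440e+01]
[316.6834537  228.74813137] [264. 173.] [369. 275.]
[0.37751404 0.23446896] 0.039864938146758115
tool 0.0024876069870014023 -0.002762520466242823
```

View pics/w2.png

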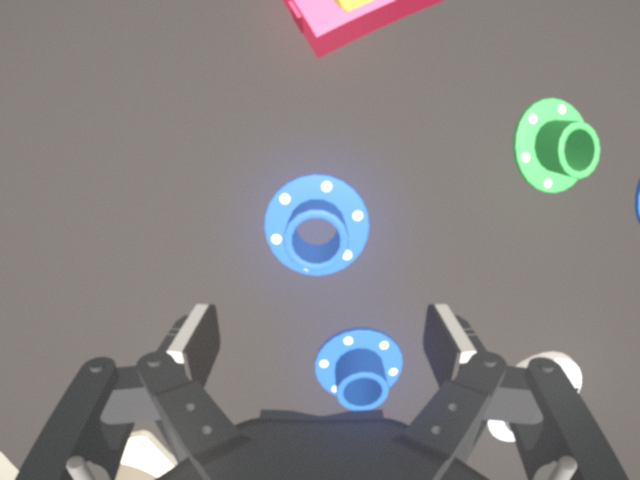

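The collar is centred at (317,225) between the jaws, 2–3 mm off, with no other collar in the way. I'll correct that, descend and grip.

```bash
python3 -m handwheel '[0.0015,-0.0015,0.045,0,-1, 0,0,0.043,0,-1, 0,0,0,0,1, 0,0,0,0,1, 0,0,0,0,1, 0,0,0,0,1, 0,0,0,0,1,0,0,0,0,1]' 50
```

```text
t: 4.75
tcp_pos: [0.3772, 0.2335, 0.0224]
ee_rot: [180.0, -0.0, 65.5]
contact_force: [0.2, -0.2, -0.5]
opening: -0.0002
```

Run:
```python
from h import *
from station import robot
s=robot.sense(); print(s['t'],s['tcp_pos'].round(4),s['opening'])
cv2.imwrite('pics/w3.png',robot.get_image('wrist'));im=robot.get_image('scene');cv2.imwrite('pics/s3.png',cv2.resize(im[100:340,300:620],None,fx=2.5,fy=2.5))
```

```text
4.75 [0.3772 0.2335 0.0224] -0.00017670220465034142
```

View pics/w3.png

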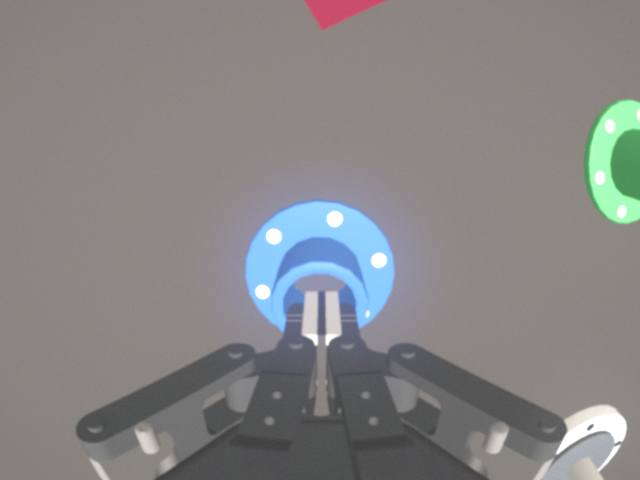

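View pics/s3.png

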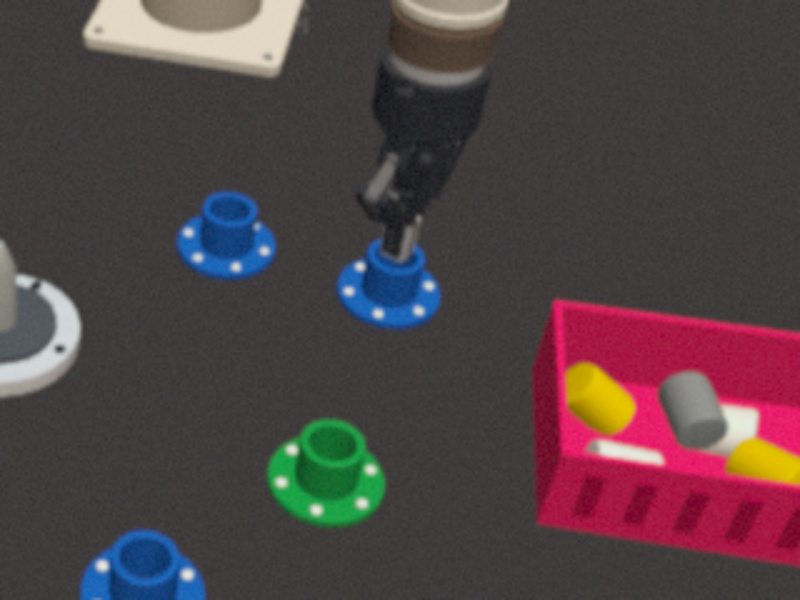

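The scene crop shows the shut fingers poking into the bore of the target collar. They closed before the lagging descent had finished. Forces are about zero and the collar hasn't moved. I'll lift, reopen, descend, settle, and only then close.

```bash
python3 -m handwheel '[0,0,-0.05,0,1, 0,0,-0.02,0,1, 0,0,0,0,1, 0,0,0,0,-1, 0,0,0,0,-1, 0,0,0,0,-1, 0,0,0,0,-1]'
python3 - <<'E'
from h import *
from station import robot
c=robot.calibration('wrist'); s=robot.sense(); print(s['tcp_pos'].round(4),s['ee_rot'].round(2),s['opening'])
im=robot.get_image('wrist');cv2.imwrite('pics/w4.png',im)
H,S,V=cv2.split(cv2.cvtColor(im,cv2.COLOR_BGR2HSV))
b=((H>95)&(H<130)&(S>90)&(V>60)).astype('u1')*255
p=proj(c,[.377,.2325,.006],True)[0];hull=big(b,p,80);print(p,hull.min(0),hull.max(0))
q,r=circ(toz(c,hull,.006,True));print(q,r)
y=np.radians(s['ee_rot'][2])
d=q-s['tcp_pos'][:2];print('tool',d[0]*np.cos(y)+d[1]*np.sin(y),d[0]*np.sin(y)-d[1]*np.cos(y))
E
```

```text
t: 5.72
tcp_pos: [0.3768, 0.2333, 0.0917]
ee_rot: [-180.0, 0.1, 65.5]
contact_force: [0.1, -0.5, 0.6]
opening: 0.0723
[0.3768 0.2333 0.0917] [-1.7997e+02  5.0000e-02  6.5550e+01] 0.0723408148812007
[320.75805878 237.89388048] [264. 179.] [376. 287.]
[0.37745473 0.23449964] 0.03981972312180648
tool 0.00141317236076114 0.00011092566152922788
```

View pics/w4.png

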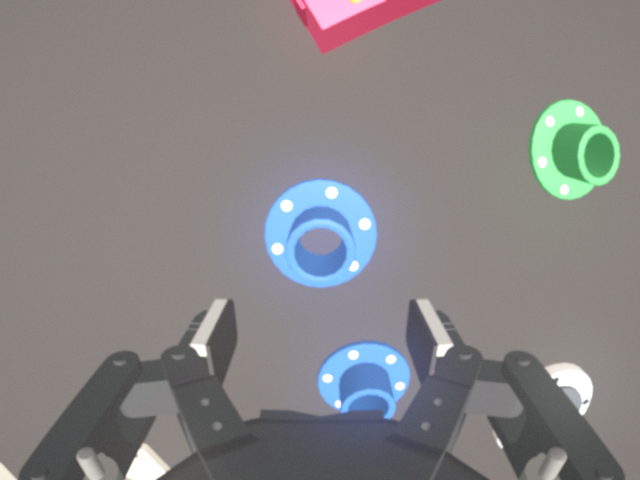

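Collar unmoved at (320,237) and 1.4 mm off along tool x. I'll descend with the jaws open, then check.

```bash
python3 -m handwheel '[0.0012,0,0,0,-1, 0,0,0.034,0,-1, 0,0,0.034,0,-1, 0,0,0,0,-1, 0,0,0,0,-1]'
python3 - <<'E'
from h import *
from station import robot
s=robot.sense(); print(s['t'],s['tcp_pos'].round(4),s['opening'])
cv2.imwrite('pics/w5.png',robot.get_image('wrist'))
E
```

```text
t: 6.4
tcp_pos: [0.3782, 0.2349, 0.0251]
ee_rot: [180.0, -0.0, 65.5]
contact_force: [0.9, -0.1, 0.5]
opening: 0.0852
6.4 [0.3782 0.2349 0.0251] 0.08515032100077391
```

View pics/w5.png

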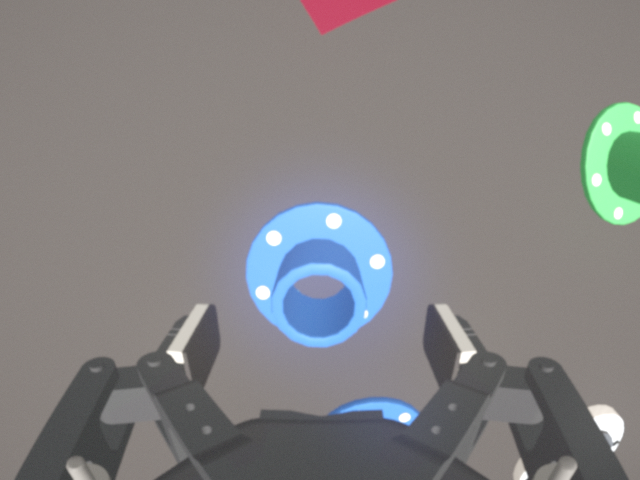

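The jaws now straddle the neck, with its rim centred at about (320,305).

```bash
python3 -m handwheel '[0,0,0,0,1, 0,0,0,0,1, 0,0,0,0,1, 0,0,0,0,1, 0,0,0,0,1]' 50;python3 - <<'E'
from h import *
from station import robot
cv2.imwrite('pics/w6.png',robot.get_image('wrist'))
E
```

```text
t: 7.08
tcp_pos: [0.3776, 0.2345, 0.0242]
ee_rot: [180.0, 0.0, 65.5]
contact_force: [0.0, -0.6, -0.3]
opening: -0.0003
```

View pics/w6.png

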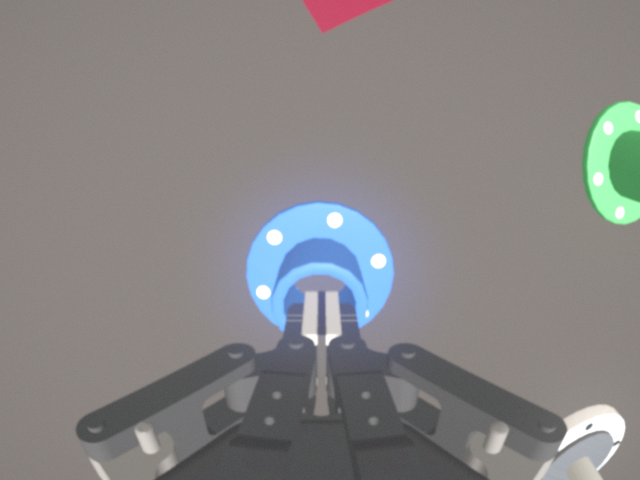

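Run:
```python
from h import *
from station import robot
c=robot.calibration('wrist');s=robot.sense();print(c['position'],c['orientation'],s['joint_pos'].round(2))
x,y,_=s['tcp_pos']
for z in (.016,.024,.035,.042,.06): print(z,proj(c,[[x,y,z],[.3775,.2345,z]],True).round(1).tolist())
# rim at z .042 far side
u=np.array([np.cos(np.radians(65.5)),np.sin(np.radians(65.5))])
for r in(-.022,.022,.04,-.04):
  print(r,proj(c,[[*(np.array([.3775,.2345])+u*r),z] for z in(.007,.042)],True).round(1).tolist())
```

```text
[0.41053337 0.30519648 0.18718679] [-1.76811038e+01 -7.15629760e-03 -2.44317538e+01] [ 31.85  17.92 -24.85  47.24   0.   146.3 ]
0.016 [[319.5, 283.1], [319.5, 283.1]]
0.024 [[319.5, 289.9], [319.4, 290.0]]
0.035 [[319.4, 300.2], [319.3, 300.3]]
0.042 [[319.3, 307.4], [319.2, 307.5]]
0.06 [[319.1, 328.7], [319.0, 328.7]]
-0.022 [[319.6, 312.5], [319.3, 348.4]]
0.022 [[319.5, 236.2], [319.2, 261.1]]
0.04 [[319.5, 201.5], [319.2, 219.4]]
-0.04 [[319.6, 339.7], [319.3, 377.9]]
```

Run:
```python
from h import *
from station import robot
c=robot.calibration('scene')
im=robot.get_image('scene');a=cv2.resize(im[160:240,410:510],None,fx=8,fy=8,interpolation=2)
for z,col in((.016,(0,0,255)),(.042,(0,255,255)),(.007,(0,255,0)),(.035,(255,0,255))):
    t=np.linspace(0,6.28,60);r=.022 if z!=.007 else .04
    P=proj(c,np.c_[.3775+r*np.cos(t),.2345+r*np.sin(t),0*t+z],False)
    if z in(.042,.007):
        for p in P: cv2.circle(a,tuple(int(k) for k in (p-[410,160])*8),2,col,-1)
    p=proj(c,[.3776,.2345,z])[0];print(z,p); cv2.circle(a,tuple(int(k) for k in (p-[410,160])*8),5,col,-1)
cv2.imwrite('pics/s6.png',a[:600,:800])
```

```text
0.016 [456.79764854 211.9452623 ]
0.042 [458.97284961 201.7485158 ]
0.007 [456.06065103 215.40010464]
0.035 [458.38036509 204.52592088]
```

View pics/s6.png

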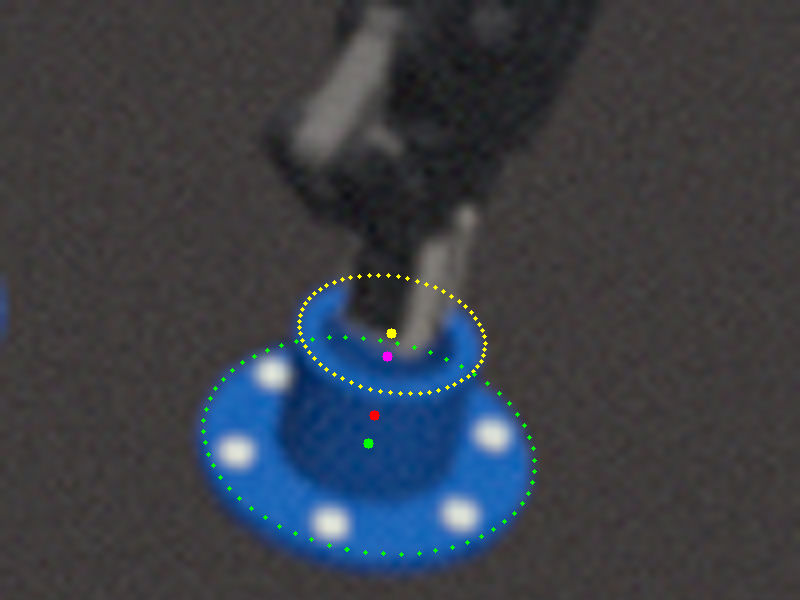

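The jaws shut at rim height. In the scene crop the shut tips sit at the yellow/magenta marks, z≈0.04, where the reported TCP predicts 0.016. So the real fingertips are roughly 25 mm higher than the stated geometry. I'll reopen and go lower in stages, watching the force.

```bash
python3 -m handwheel '[0,0,-0.02,0,1, 0,0,0,0,-1, 0,0,0,0,-1, 0,0,0,0,-1, 0,0,0,0,-1, 0,0,0.02,0,-1, 0,0,0.02,0,-1,0,0,0,0,-1]';  python3 - <<'E'
from h import *
from station import robot
im=robot.get_image('scene');a=cv2.resize(im[160:240,410:510],None,fx=8,fy=8,interpolation=2)
cv2.imwrite('pics/s7.png',a[:600,:800]);cv2.imwrite('pics/w7.png',robot.get_image('wrist'))
E
```

```text
t: 8.18
tcp_pos: [0.376, 0.2336, 0.0028]
ee_rot: [-179.9, 0.2, 65.5]
contact_force: [0.2, -0.1, -0.0]
opening: 0.0857
```

View pics/s7.png

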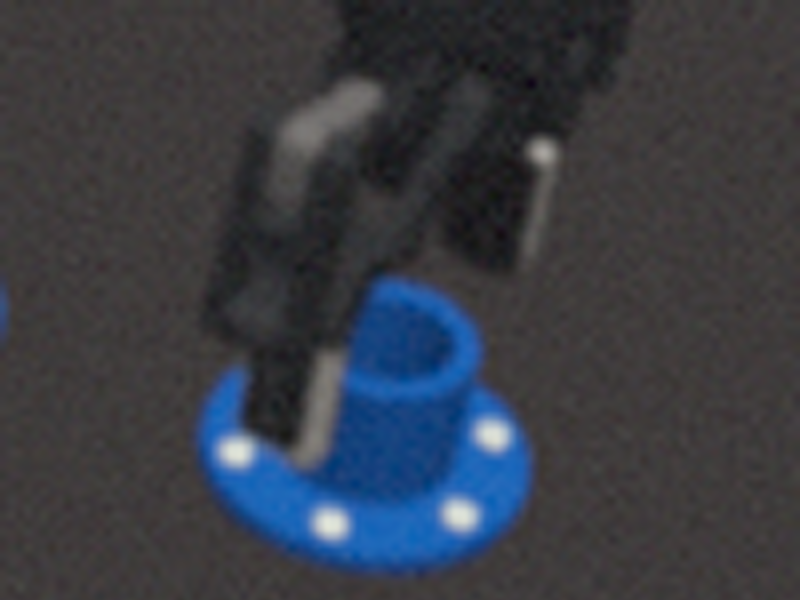

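View pics/w7.png

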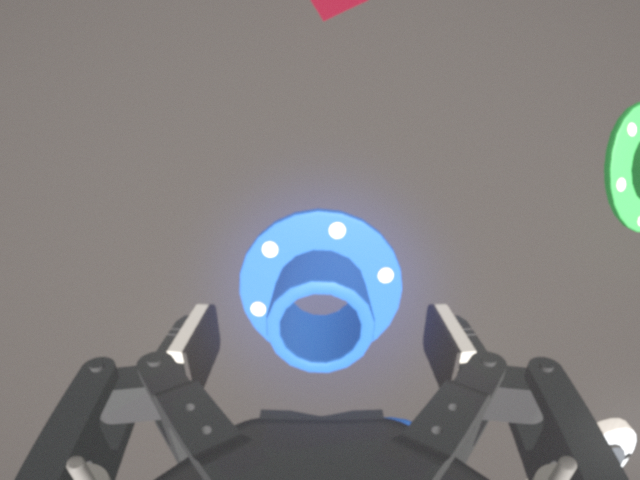

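Run:
```python
from h import *
from station import robot
c=robot.calibration('scene')
y=np.radians(65.5);ty=np.array([np.sin(y),-np.cos(y)]);tx=np.array([np.cos(y),np.sin(y)]);t=np.array([.376,.2336])
for z in (0,.01,.02,.03,.04):
  print(z,[((proj(c,[*(t+ty*.0425+tx*k),z])[0]-[410,160])*8).round().tolist() for k in(-.011,.011)],[((proj(c,[*(t-ty*.0425+tx*k),z])[0]-[410,160])*8).round().tolist() for k in(-.011,.011)])
```

```text
0 [[229.0, 528.0], [306.0, 569.0]] [[413.0, 356.0], [490.0, 394.0]]
0.01 [[234.0, 497.0], [313.0, 538.0]] [[420.0, 326.0], [497.0, 363.0]]
0.02 [[240.0, 466.0], [319.0, 507.0]] [[426.0, 295.0], [504.0, 333.0]]
0.03 [[246.0, 435.0], [325.0, 476.0]] [[433.0, 264.0], [511.0, 301.0]]
0.04 [[252.0, 403.0], [332.0, 444.0]] [[440.0, 233.0], [519.0, 270.0]]
```

The scene view puts the open tips at z≈0.034 with TCP z=0.003, so open tips are about 31 mm above the TCP and about 23 mm above it at neck width. I'll go 12 mm lower, so they close at z≈0.014, above the 7 mm flange.

```bash
python3 -m handwheel '[0,0.001,0.012,0,-1, 0,0,0,0,-1, 0,0,0,0,1, 0,0,0,0,1, 0,0,0,0,1, 0,0,0,0,1, 0,0,0,0,1]' 50
```

```text
t: 9.15
tcp_pos: [0.3787, 0.2344, -0.0072]
ee_rot: [180.0, -0.1, 65.6]
contact_force: [-2.0, -1.2, 5.9]
opening: 0.0418
```

Gripped. I'll lift and look.

```bash
python3 -m handwheel '[0,0,-0.02,0,1, 0,0,-0.05,0,1, 0,0,-0.05,0,1, 0,0,-0.025,0,1, 0,0,0,0,1,0,0,0,0,1]';  python3 - <<'E'
from h import *
from station import robot
s=robot.sense();c=robot.calibration('wrist');im=robot.get_image('wrist');cv2.imwrite('pics/w8.png',im)
cs=robot.calibration('scene');sc=robot.get_image('scene');cv2.imwrite('pics/s8.png',sc)
print(s['joint_pos'].round(1),s['tcp_pos'],s['ee_rot'],s['opening'],s['contact_force'])
E
```

```text
t: 9.9
tcp_pos: [0.3776, 0.2336, 0.1359]
ee_rot: [-179.9, 0.1, 65.5]
contact_force: [0.0, -0.4, -1.0]
opening: 0.042
[ 31.7  10.4 -15.5  64.2  -0.  146.2] [0.37764228 0.23357055 0.13590788] [-1.79934147e+02  1.06649255e-01  6.55430215e+01] 0.042049659517091616 [ 0.04112308 -0.37092032 -1.03828643]
```

View pics/w8.png

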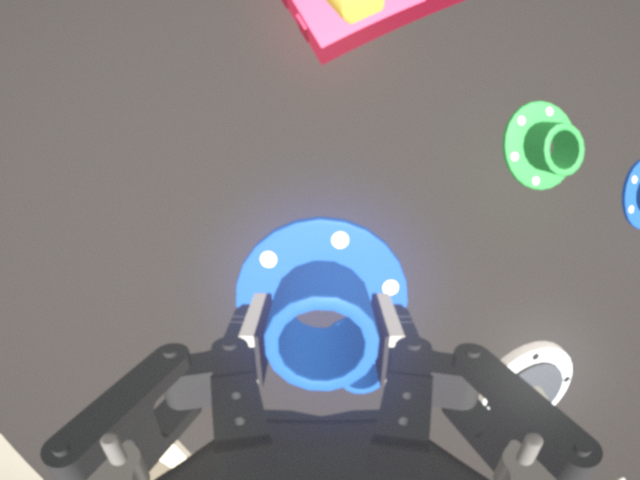

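View pics/s8.png

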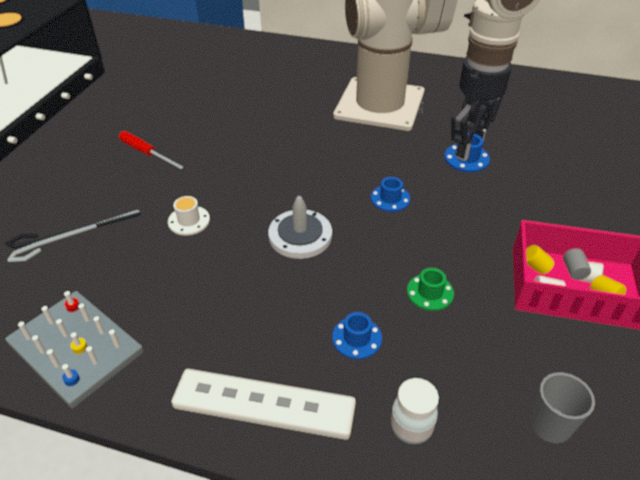

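The collar is held level in the jaws, with its rim at (322,342) and its flange bottom about 0.143 m up. I'll move to just beside the stand so the wrist camera sees both the spigot and the held collar.

```bash
python3 -m handwheel '[-0.0433,0.0395,0,0,1, -0.0433,0.0395,0,0,1, -0.0433,0.0395,0,0,1, -0.0433,0.0395,0,0,1, -0.0433,0.0395,0,0,1, -0.0433,0.0395,0,0,1, 0,0,0,0,1,0,0,0,0,1]';  python3 - <<'E'
from h import *
from station import robot
s=robot.sense();c=robot.calibration('wrist');im=robot.get_image('wrist');cv2.imwrite('pics/w9.png',im)
np.save('c9.npy',c,allow_pickle=True);np.save('s9.npy',s,allow_pickle=True)
print(s['joint_pos'].round(1),s['tcp_pos'],s['ee_rot'],s['opening'])
for z in (.016,.022,.097): print(proj(c,[.512,-.041,z],True))
E
```

```text
t: 11.0
tcp_pos: [0.4854, -0.1003, 0.1357]
ee_rot: [-179.8, 0.0, 65.5]
contact_force: [-0.5, -0.3, -1.6]
opening: 0.0421
[-11.7  16.1  -8.1  66.    0.  102.8] [ 0.48542089 -0.10033411  0.13569553] [-1.79798254e+02  2.20204321e-02  6.54885289e+01] 0.04207884112267722
[[320.0526079  141.24342651]]
[[320.00144863 141.61470101]]
[[319.10759164 148.11327248]]
```

View pics/w9.png

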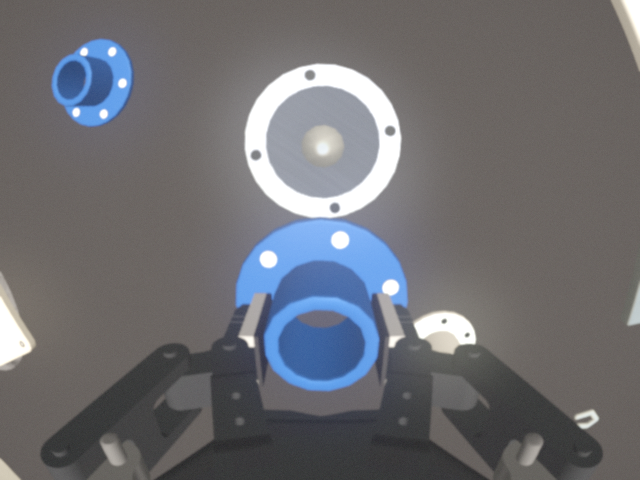

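The stand's disc is centred at (323,141), with the tip at (323,149). The held collar's flange is at about (322,295). I'll fit both and find the relative shift.

Run:
```python
from h import *
c=np.load('c9.npy',allow_pickle=True).item();s=np.load('s9.npy',allow_pickle=True).item()
im=cv2.imread('pics/w9.png');H,S,V=cv2.split(cv2.cvtColor(im,cv2.COLOR_BGR2HSV))
l=((V>150)&(S<70)).astype('u1')*255; l[218:]=0
hull=big(l,(323,141),90);print(hull.min(0),hull.max(0))
st,r=circ(toz(c,hull,.016,True));print('stand',st,r,'tip',toz(c,[323,149],.097,True)[0])
b=((H>95)&(H<130)&(S>90)&(V>60)).astype('u1')*255; b[300:]=0
cs,_=cv2.findContours(b,cv2.RETR_EXTERNAL,cv2.CHAIN_APPROX_NONE)
h=max([k for k in cs if k[:,0,1].max()>250],key=cv2.contourArea)
h=cv2.convexHull(h)[:,0].astype(float);h=h[h[:,1]<292];print(h.min(0),h.max(0))
y=np.radians(s['ee_rot'][2])
for z in(.145,.149,.153):
  q,rr=circ(toz(c,h,z,True))
  d=q-s['tcp_pos'][:2];e=st-q
  f=lambda d:(round(d[0]*np.cos(y)+d[1]*np.sin(y),4),round(d[0]*np.sin(y)-d[1]*np.cos(y),4))
  print(z,q,rr,'collar rel tcp tool',f(d),'move',f(e))
```

```text
[244.  63.] [401. 217.]
stand [ 0.51335547 -0.04201123] 0.060421552451514024 tip [ 0.51370748 -0.04230827  0.097     ]
[236. 218.] [406. 282.]
0.145 [ 0.48550022 -0.10238643] 0.040466005733312486 collar rel tcp tool (np.float64(-0.0018), np.float64(0.0009)) move (np.float64(0.0665), np.float64(0.0003))
0.149 [ 0.48637289 -0.10049882] 0.03941278587119718 collar rel tcp tool (np.float64(0.0002), np.float64(0.0009)) move (np.float64(0.0644), np.float64(0.0003))
0.153 [ 0.48724557 -0.09861121] 0.03835956688336753 collar rel tcp tool (np.float64(0.0023), np.float64(0.0009)) move (np.float64(0.0623), np.float64(0.0003))
```

```bash
python3 -m handwheel '[0.0325,0,0,0,1, 0.0325,0,0,0,1, 0,0,0,0,1, 0,0,0.03,0,1, 0,0,0.03,0,1, 0,0,0,0,1,0,0,0,0,1]';  python3 - <<'E'
from h import *
from station import robot
s=robot.sense();im=robot.get_image('wrist');cv2.imwrite('pics/w10.png',im)
sc=robot.get_image('scene');cv2.imwrite('pics/s10.png',cv2.resize(sc[130:290,210:410],None,fx=3.7,fy=3.7,interpolation=2))
print(s['tcp_pos'],s['ee_rot'],s['opening'],s['moment'])
E
```

```text
t: 11.92
tcp_pos: [0.5138, -0.0411, 0.0781]
ee_rot: [180.0, -0.0, 65.6]
contact_force: [-0.1, 0.4, -0.2]
opening: 0.0419
[ 0.51383793 -0.04112093  0.07812348] [ 1.79951891e+02 -9.83914681e-03  6.55774787e+01] 0.041939675688799784 [0.04476393 0.06170566 0.00573042]
```

View pics/w10.png

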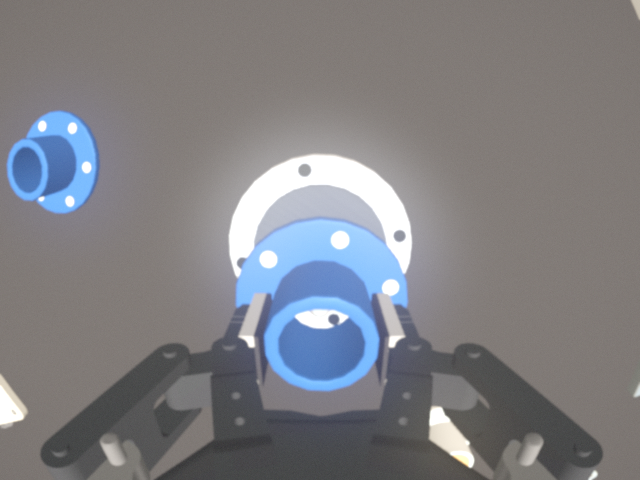

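View pics/s10.png

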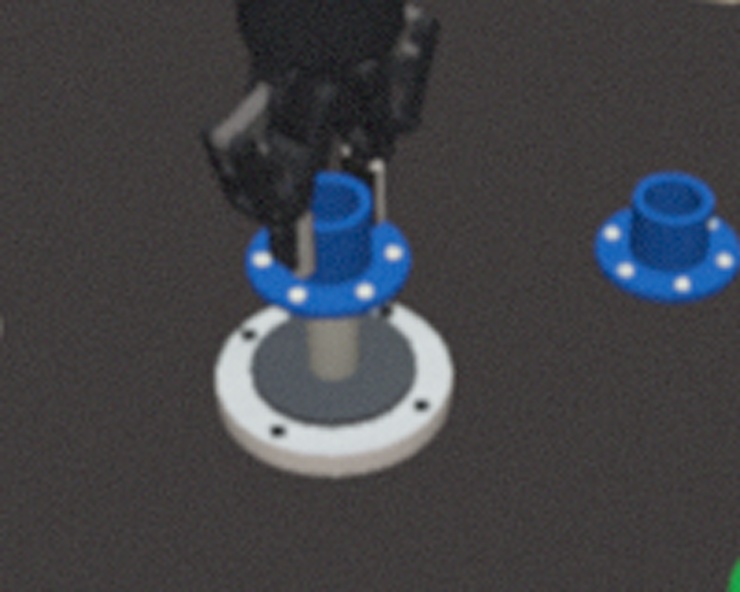

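Run:
```python
from h import *
from station import robot
c=robot.calibration('wrist');im=cv2.imread('pics/w10.png')
P=[[.5134,-.042,z] for z in(.075,.09,.097,.1)];print(proj(c,P,True).round(1).tolist())
cv2.imwrite('pics/w10c.png',cv2.resize(im[270:400,240:400],None,fx=4.5,fy=4.5,interpolation=2))
```

```text
[[317.7, 288.9], [317.5, 302.8], [317.4, 310.1], [317.4, 313.4]]
```

View pics/w10c.png

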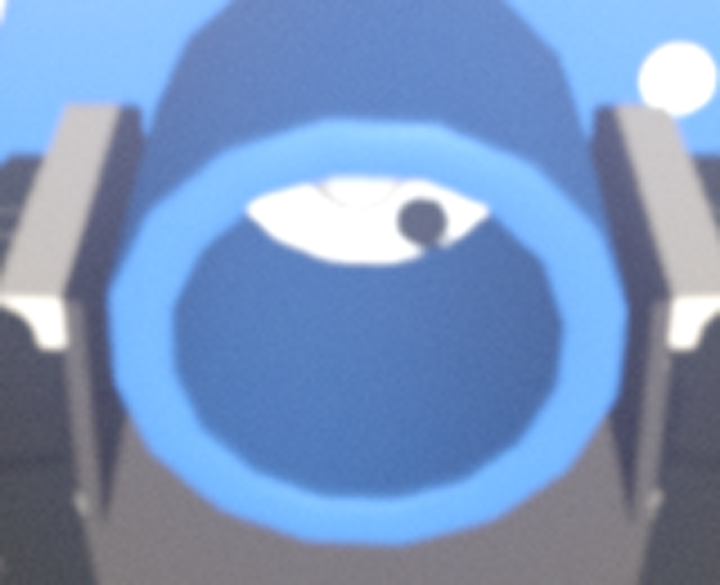

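The tip arc shows faintly through the bore at (320,313), centred left to right, and the projected tip is (317,310). That confirms the spigot has entered the bore. I'll keep descending.

```bash
python3 -m handwheel '[0,0,0.02,0,1, 0,0,0.02,0,1, 0,0,0,0,1]'; python3 -m handwheel '[0,0,0.01,0,1, 0,0,0.005,0,1, 0,0,0,0,1, 0,0,0,0,1]'
```

```text
t: 12.4
tcp_pos: [0.5129, -0.0413, 0.037]
ee_rot: [-179.9, 0.0, 65.5]
contact_force: [0.2, 0.4, -1.6]
opening: 0.0423
t: 12.9
tcp_pos: [0.5138, -0.0414, 0.0225]
ee_rot: [180.0, -0.0, 65.5]
contact_force: [0.8, -0.2, -0.1]
opening: 0.042
```

```bash
python3 -m handwheel '[0,0,0.004,0,1, 0,0,0.002,0,1,0,0,0,0,1]'; python3 -m handwheel '[0,0,0.002,0,1, 0,0,0.001,0,1,0,0,0,0,1]'
```

```text
t: 13.28
tcp_pos: [0.5133, -0.0413, 0.0159]
ee_rot: [-180.0, 0.0, 65.5]
contact_force: [0.1, 0.8, -1.3]
opening: 0.0423
t: 13.65
tcp_pos: [0.5138, -0.0414, 0.0148]
ee_rot: [179.9, -0.0, 65.5]
contact_force: [-2.5, 0.3, 10.0]
opening: 0.0418
```

A 10 N contact at TCP z=0.0148 matches the predicted 0.0145, so the collar is seated. I'll release, rise and look.

```bash
python3 -m handwheel '[0,0,-0.001,0,-1, 0,0,0,0,-1, 0,0,0,0,-1, 0,0,0,0,-1, 0,0,-0.04,0,-1, 0,0,-0.06,0,-1, 0,0,-0.04,0,-1, 0,0,0,0,-1]';  python3 - <<'E'
from h import *
from station import robot
s=robot.sense();c=robot.calibration('wrist');im=robot.get_image('wrist');cv2.imwrite('pics/w11.png',im)
sc=robot.get_image('scene');cv2.imwrite('pics/s11.png',cv2.resize(sc[130:290,160:360],None,fx=3.7,fy=3.7,interpolation=2))
cv2.imwrite('pics/t11.png',robot.get_image('top'))
print(s['tcp_pos'],s['ee_rot'],s['joint_pos'].round(1))
E
```

```text
t: 14.65
tcp_pos: [0.5165, -0.0416, 0.1581]
ee_rot: [179.5, -0.2, 65.5]
contact_force: [-0.1, -0.2, -0.9]
opening: 0.0853
[ 0.51649349 -0.04156645  0.1581451 ] [ 1.79546266e+02 -1.64735777e-01  6.55400309e+01] [ -4.6  17.1  -3.2  69.2   0.  109.9]
```

View pics/s11.png

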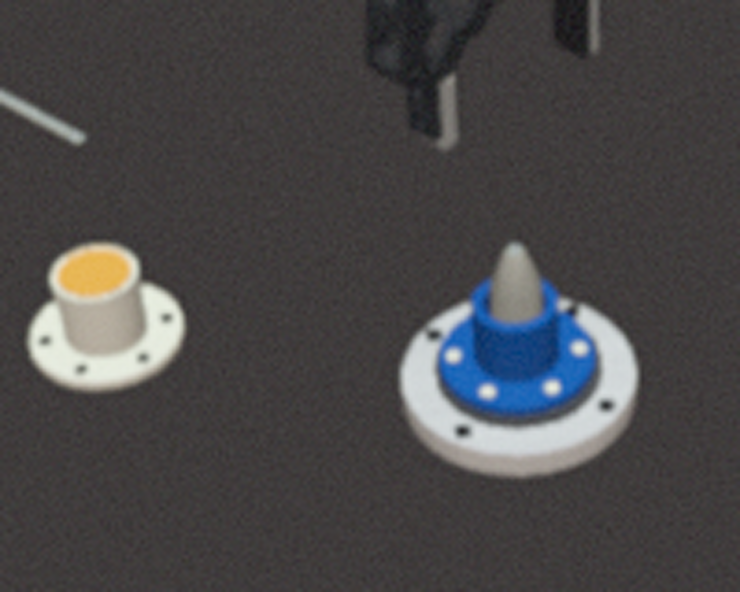

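View pics/w11.png

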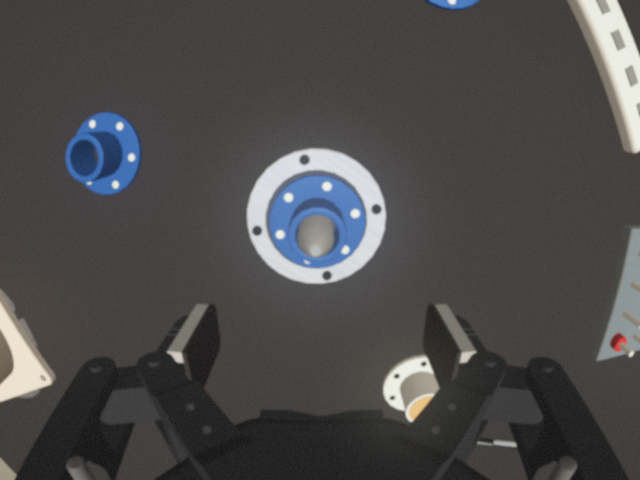

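The collar sits flush on the seat in both views, at scene crop (518,365) and wrist (316,222). Now the cap, at scene crop (105,310).

```bash
python3 -m handwheel '[-0.0483,0.0281,0,0,-1, -0.0483,0.0281,0,0,-1, -0.0483,0.0281,0,0,-1, -0.0483,0.0281,0,0,-1, 0,0,0.04,0,-1,0,0,0,0,-1,0,0,0,0,-1]';  python3 - <<'E'
from h import *
from station import robot
s=robot.sense();c=robot.calibration('wrist');im=robot.get_image('wrist');cv2.imwrite('pics/w12.png',im)
print(s['tcp_pos'],s['ee_rot'],s['joint_pos'].round(1))
H,S,V=cv2.split(cv2.cvtColor(im,cv2.COLOR_BGR2HSV))
b=((V>150)).astype('u1')*255
p=proj(c,[.537,-.2636,.006],True)[0];hull=big(b,p,75);print(p,hull.min(0),hull.max(0))
q,r=circ(toz(c,hull,.006,True));print(q,r)
y=np.radians(s['ee_rot'][2])
d=q-s['tcp_pos'][:2];print('tool',d[0]*np.cos(y)+d[1]*np.sin(y),d[0]*np.sin(y)-d[1]*np.cos(y))
E
```

```text
t: 15.68
tcp_pos: [0.5354, -0.2629, 0.1137]
ee_rot: [-179.9, -0.0, 65.6]
contact_force: [-0.5, -0.3, 0.7]
opening: 0.0856
[ 0.53541107 -0.26292809  0.11374589] [-1.79875748e+02 -8.43808736e-03  6.55869345e+01] [-26.2  27.9   6.2  68.5   0.   88.3]
[322.60767848 228.42797334] [256. 164.] [394. 300.]
[ 0.53600895 -0.2697004 ] 0.05389567786817172
tool -0.005919683880748866 0.00334350338682041
```

View pics/w12.png

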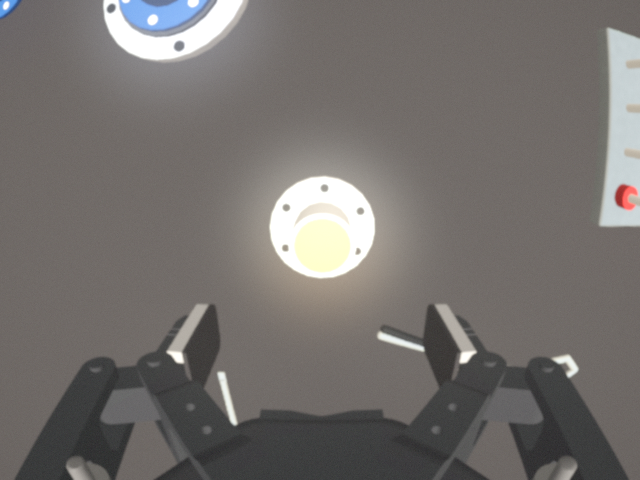

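The cap is at (322,227), and I projected (323,228), so the estimate of (0.537,-0.2635) holds. I'll descend, checking before I close.

```bash
python3 -m handwheel '[0,0.0012,0.05,0,-1, 0,0,0.05,0,-1, 0,0,0.02,0,-1, 0,0,0,0,-1, 0,0,0,0,-1]';  python3 - <<'E'
from h import *
from station import robot
cv2.imwrite('pics/w13.png',robot.get_image('wrist'))
E
```

```text
t: 16.35
tcp_pos: [0.5388, -0.2645, -0.0036]
ee_rot: [179.8, 0.0, 65.6]
contact_force: [0.3, 0.4, 0.1]
opening: 0.0854
```

View pics/w13.png

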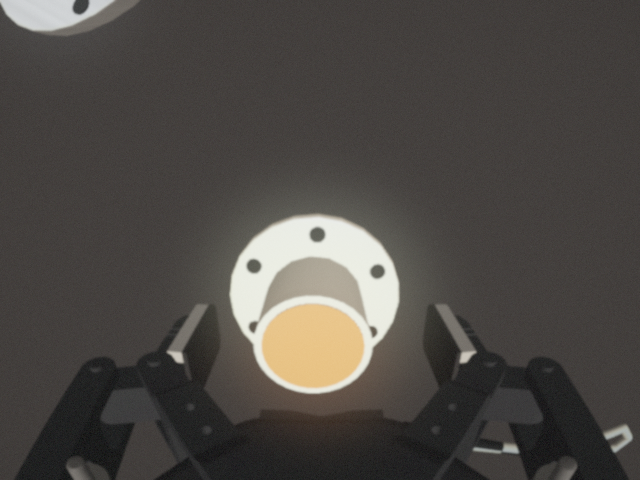

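The jaws straddle the cap, whose tan top at (313,345) is about 2.5 mm left of the jaw centre. I'll nudge over and close.

```bash
python3 -m handwheel '[0,-0.002,0.002,0,-1, 0,0,0,0,-1, 0,0,0,0,1, 0,0,0,0,1, 0,0,0,0,1, 0,0,0,0,1, 0,0,0,0,1]' 50; python3 -m handwheel '[0,0,-0.03,0,1, 0,0,-0.06,0,1, 0,0,-0.06,0,1, 0,0,-0.03,0,1, 0,0,0,0,1,0,0,0,0,1]'
```

```text
t: 17.27
tcp_pos: [0.5355, -0.2636, -0.0075]
ee_rot: [180.0, 0.0, 65.5]
contact_force: [0.1, -0.9, 1.8]
opening: 0.0428
t: 18.02
tcp_pos: [0.5341, -0.2629, 0.1702]
ee_rot: [-179.8, -0.0, 65.5]
contact_force: [-0.8, -0.6, -1.8]
opening: 0.043
```

Cap gripped and lifted. I'll go back to the standoff beside the stand.

```bash
python3 -m handwheel '[0.0422,-0.0368,0,0,1, 0.0422,-0.0368,0,0,1, 0.0422,-0.0368,0,0,1, 0,0,0,0,1,0,0,0,0,1]';  python3 - <<'E'
from h import *
from station import robot
s=robot.sense();c=robot.calibration('wrist');im=robot.get_image('wrist');cv2.imwrite('pics/w14.png',im)
np.save('c14.npy',c,allow_pickle=True);np.save('s14.npy',s,allow_pickle=True)
print(s['tcp_pos'],s['ee_rot'],s['opening'])
for z in (.016,.097): print(proj(c,[.5134,-.042,z],True))
E
```

```text
t: 18.65
tcp_pos: [0.4864, -0.1024, 0.1707]
ee_rot: [-179.9, 0.1, 65.6]
contact_force: [0.2, -0.8, -1.2]
opening: 0.0428
[ 0.48643602 -0.10235948  0.17073118] [-1.79865407e+02  5.63115749e-02  6.55807082e+01] 0.04275761905867692
[[320.13078729 137.94644685]]
[[319.50234858 142.76066536]]
```

View pics/w14.png

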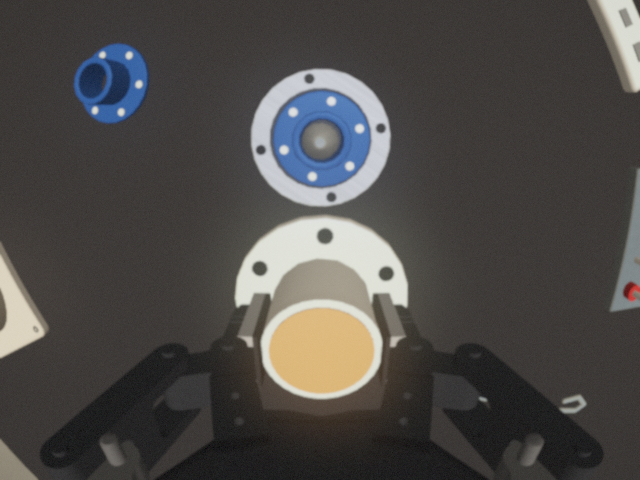

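Run:
```python
from h import *
c=np.load('c14.npy',allow_pickle=True).item();s=np.load('s14.npy',allow_pickle=True).item()
im=cv2.imread('pics/w14.png');H,S,V=cv2.split(cv2.cvtColor(im,cv2.COLOR_BGR2HSV))
l=((V>120)).astype('u1')*255; l[211:]=0
hull=big(l,(321,138),80);print(hull.min(0),hull.max(0))
st,r=circ(toz(c,hull,.016,True));print('stand',st,r,'tip',toz(c,[320,143],.097,True)[0])
b=((V>150)).astype('u1')*255; b[292:]=0;b[:212]=0
cs,_=cv2.findContours(b,cv2.RETR_EXTERNAL,cv2.CHAIN_APPROX_NONE)
h=cv2.convexHull(max(cs,key=cv2.contourArea))[:,0].astype(float);h=h[(h[:,1]<287)&(h[:,0]>225)&(h[:,0]<420)];print(h.min(0),h.max(0))
y=np.radians(s['ee_rot'][2])
f=lambda d:(round(d[0]*np.cos(y)+d[1]*np.sin(y),4),round(d[0]*np.sin(y)-d[1]*np.cos(y),4))
for z in(.178,.182,.186):
  q,rr=circ(toz(c,h,z,True))
  print(z,q,rr,'cap rel tcp',f(q-s['tcp_pos'][:2]),'move',f(st-q))
print('tcp to stand',f(np.array([.5134,-.042])-s['tcp_pos'][:2]))
```

```text
[251.  69.] [390. 206.]
stand [ 0.51348807 -0.04186393] 0.05990143256852348 tip [ 0.51362254 -0.0422689   0.097     ]
[236. 216.] [407. 282.]
0.178 [ 0.48650135 -0.10450028] 0.04086559129127412 cap rel tcp (np.float64(-0.0019), np.float64(0.0009)) move (np.float64(0.0682), np.float64(-0.0013))
0.182 [ 0.48735686 -0.10262892] 0.039815536634981524 cap rel tcp (np.float64(0.0001), np.float64(0.0009)) move (np.float64(0.0661), np.float64(-0.0013))
0.186 [ 0.48821237 -0.10075756] 0.03876548070598326 cap rel tcp (np.float64(0.0022), np.float64(0.001)) move (np.float64(0.0641), np.float64(-0.0013))
tcp to stand (np.float64(0.0661), np.float64(-0.0004))
```

The disc fit (0.5135,-0.0419) and the tip (0.5136,-0.0423) agree. The shift needed is x +0.0665, y -0.001. I'll move over and descend partway.

```bash
python3 -m handwheel '[0.0335,-0.001,0,0,1, 0.033,0,0,0,1, 0,0,0,0,1, 0,0,0.03,0,1, 0,0,0.03,0,1, 0,0,0.02,0,1, 0,0,0,0,1,0,0,0,0,1]';  python3 - <<'E'
from h import *
from station import robot
s=robot.sense();print(s['tcp_pos'],s['moment'])
sc=robot.get_image('scene');cv2.imwrite('pics/s15.png',cv2.resize(sc[130:290,210:410],None,fx=3.7,fy=3.7,interpolation=2))
E
```

```text
t: 19.7
tcp_pos: [0.5142, -0.0425, 0.0927]
ee_rot: [180.0, -0.0, 65.5]
contact_force: [-1.2, 0.2, -0.4]
opening: 0.0428
[ 0.51424189 -0.04252193  0.09273405] [ 0.03887464 -0.04568711  0.00015393]
```

View pics/s15.png

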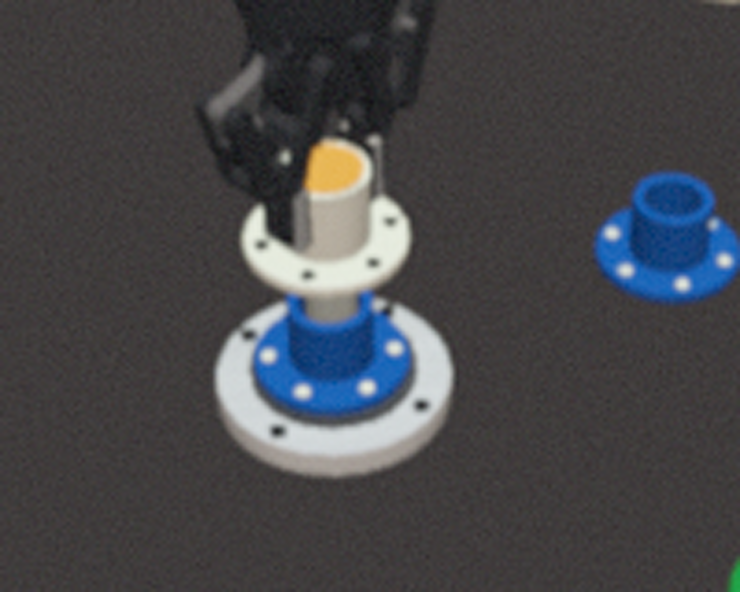

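The cap hangs centred over the spigot at crop (330,240), with no contact. I'll lower it gently.

```bash
python3 -m handwheel '[0,0,0.01,0,1, 0,0,0.008,0,1, 0,0,0,0,1]'; python3 -m handwheel '[0,0,0.007,0,1, 0,0,0.004,0,1, 0,0,0,0,1,0,0,0,0,1]'; python3 -m handwheel '[0,0,0.003,0,1,0,0,0,0,1]'
```

```text
t: 20.12
tcp_pos: [0.5128, -0.0414, 0.0733]
ee_rot: [-179.9, 0.0, 65.6]
contact_force: [1.7, -0.3, -0.9]
opening: 0.0429
t: 20.62
tcp_pos: [0.5138, -0.0415, 0.0633]
ee_rot: [180.0, -0.0, 65.5]
contact_force: [0.5, -0.1, -1.0]
opening: 0.0427
t: 20.88
tcp_pos: [0.5135, -0.0415, 0.06]
ee_rot: [-180.0, 0.0, 65.5]
contact_force: [0.0, -0.2, -0.4]
opening: 0.0425
```

```bash
python3 -m handwheel '[0,0,0.002,0,1,0,0,0.0005,0,1,0,0,0,0,1]'; python3 -m handwheel '[0,0,0.001,0,1,0,0,0,0,1]'
```

```text
t: 21.25
tcp_pos: [0.5137, -0.0415, 0.0576]
ee_rot: [-180.0, 0.0, 65.5]
contact_force: [-0.7, -0.1, -0.9]
opening: 0.0428
t: 21.5
tcp_pos: [0.5136, -0.0415, 0.0566]
ee_rot: [-180.0, 0.0, 65.5]
contact_force: [0.1, 0.1, -1.1]
opening: 0.0427
```

```bash
python3 -m handwheel '[0,0,0.001,0,1,0,0,0,0,1]'; python3 -m handwheel '[0,0,0.001,0,1,0,0,0,0,1]'
```

```text
t: 21.75
tcp_pos: [0.5138, -0.0415, 0.0565]
ee_rot: [180.0, -0.0, 65.5]
contact_force: [-3.0, 0.3, 5.0]
opening: 0.0427
t: 22.0
tcp_pos: [0.5138, -0.0415, 0.0564]
ee_rot: [179.9, -0.0, 65.5]
contact_force: [-4.2, 0.4, 12.0]
opening: 0.0426
```

Contact at TCP z=0.0565 is 64 mm above the TCP height of -0.0075 where I gripped the cap. That puts it flush on the collar. I'll release and retreat.

```bash
python3 -m handwheel '[0,0,-0.0015,0,-1, 0,0,0,0,-1, 0,0,0,0,-1, 0,0,0,0,-1, 0,0,-0.03,0,-1, 0,0,-0.05,0,-1, 0,0,-0.04,0,-1, 0,0,0,0,-1]'; python3 -m handwheel '[-0.05,0,0,0,-1,-0.05,0,0,0,-1,-0.04,0,0,0,-1,0,0,0,0,-1]'
python3 - <<'E'
from h import *
from station import robot
s=robot.sense();print(s['t'],s['tcp_pos'])
sc=robot.get_image('scene');cv2.imwrite('pics/s16.png',cv2.resize(sc[150:270,220:370],None,fx=5,fy=5,interpolation=2))
t=robot.get_image('top');cv2.imwrite('pics/t16.png',t)
c=robot.calibration('scene')
for n,z,r in(('cap flange top',.071,.04),('cap top',.11,.022)): print(n,((proj(c,[.5135,-.042,z])[0]-[220,150])*5).round())
E
```

```text
t: 23.0
tcp_pos: [0.5164, -0.0418, 0.1799]
ee_rot: [179.6, -0.2, 65.5]
contact_force: [-0.2, -0.8, -0.6]
opening: 0.0856
t: 23.5
tcp_pos: [0.454, -0.1707, 0.175]
ee_rot: [-179.9, 0.0, 65.3]
contact_force: [0.1, 0.5, -0.9]
opening: 0.0852
23.5 [ 0.45400582 -0.1706666   0.17502984]
cap flange top [397. 288.]
cap top [395. 205.]
```

View pics/s16.png

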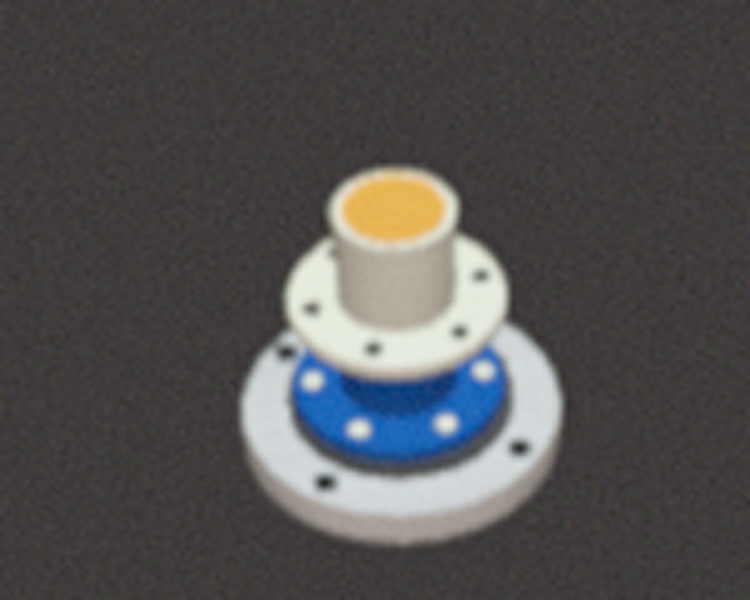

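View pics/t16.png

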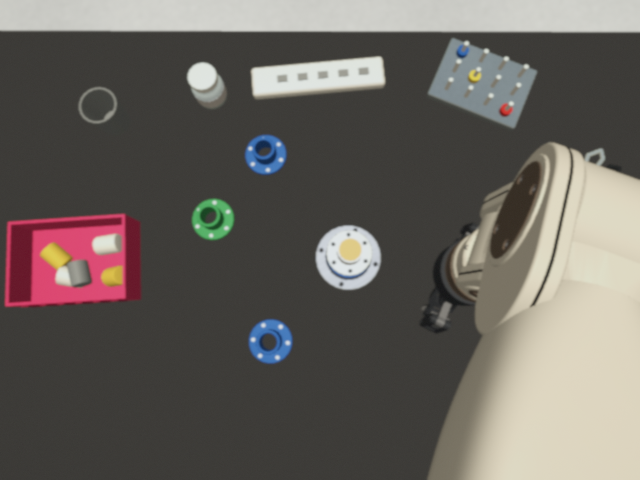

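The scene crop shows the cap level and flush on the collar. Its top is at (394,208) against a projected (395,205), and its flange is at about (397,290) against (397,288). The top view shows the green collar still at (213,219), with the other blue collars unmoved. The robot is clear, so I'm handing in.

```bash
python3 -c "
from station import robot
print(robot.sign_off())"
```

```text
the job is handed in; nothing more can be done
None
```

The port is assembled and handed in at about 24 s of the 48 s allowed. The blue collar that started farthest to the robot's left is seated on the spigot, and the white cap is seated flush on top of it.

- **Collar:** it made contact (10 N) within 0.3 mm of the predicted seated height, and both views showed it flat on the seat.
- **Cap:** it made contact (up to 12 N) 64 mm above where I gripped it, as specified. In the last scene picture it is level and within about 1 pixel of the predicted position.
- **Everything else:** the robot is clear of the assembly. The green collar and the two other blue collars are where they started.

**What went wrong:** the first two attempts to grip the collar closed on nothing, with the shut fingers at about rim height. My first guess, that the jaws shut before the descent finished, was wrong. Pictures showed the fingertips 20–30 mm higher than the stated tool geometry (8 mm ahead of the TCP). I gripped both parts with the TCP correspondingly lower, at about -7 mm. The collar did not move in those attempts, and the highest wrist force I read in the whole job was about 13 N.

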